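Hang the carving mallet on the sprung hook and tug-test it

TASK

Hang the black-headed carving mallet upright on the sprung forked hook, its neck between the two prongs so that its collar rests on them. Before letting go, tug it gently downward so that the hook dips to about 18 mm below its unloaded height, then release it and leave it hanging still. Leave the pale-headed mallet standing where it is.

Things in the scene. Friction and masses are not known exactly. Their poses are not given: they have to be found in the camera images.
- mallet_grip (a point): Grip centre of the black-headed mallet, 186 mm above its underside; z up its axis. Stands head down, 212 mm tall, 0.3-0.5 kg, round. Heights from underside: black head 74 mm diameter, 0-72 mm; neck 18 mm diameter, 72-130; collar, underside a 45 degree cone widening to 58 mm diameter at 150; grip 38 mm diameter, 162-205. Seated on the hook, this point is 50 mm above the hook's seat.
- hook_seat (a point): Hook's seat: midway between the two prongs at their centre height, 190 mm over the bench unloaded; dips with the hook. Prongs: level 8 mm steel rods, 34 mm clear apart, from a red carriage 60 mm behind to 34 mm in front, ends turned up 12 mm and outward. x points level from the open ends to the blue post (its top 45 mm above prongs), z up. Neck enters along +x, collar above the upturned ends.
- hook (a joint): How far the sprung hook has dipped straight down, in m: 0 unloaded, end stop 0.035. Spring of 0.6 N per mm: the hanging mallet alone dips it 5 to 8 mm; 18 mm takes about 11 N in all, the mallet's weight included.
- pale_grip (a point): Centre of the grip of the other mallet, with a pale wooden head, otherwise of the same shape and size; to be left alone.
Mind the look-alikes: they are no part of the job. What is shaped like the part that bears mallet_grip but green is not meant. Leave any turquoise look-alike of the part that bears hook_seat alone.

How it is judged:
On the way:
1. the black-headed mallet, seated upright on the prongs and still gripped, is tugged down until the hook has dipped more than 12.5 mm (horizontal distance between mallet_grip and hook_seat below 0.02 m and z of mallet_grip in the frame of hook_seat between 0.036 and 0.063 m and angle between mallet_grip's own z axis and vertical below 0.2 rad and value of joint hook above 0.0125 m and contact force between the fingers and mallet above 1 N), for 0.2 s.
At the end, for the whole second after the job is handed in: The black-headed mallet hangs released and still on the prongs, its axis within 20 mm of the hook's seat and within 0.2 rad of upright, its grip's centre 36 to 63 mm above the seat, the hook dipped 3 to 11 mm by the mallet's weight alone; the pale-headed mallet is within 30 mm of where it was (horizontal distance between mallet_grip and hook_seat below 0.02 m and z of mallet_grip in the frame of hook_seat between 0.036 and 0.063 m and angle between mallet_grip's own z axis and vertical below 0.2 rad and value of joint hook between 0.003 and 0.011 m and linear speed of mallet below 0.03 m/s and distance of pale_grip from where it was at the start of the episode below 0.03 m); the robot touches nothing.
It fails at once if the hook is yanked down more than 28 mm (value of joint hook above 0.028 m).
It fails at once if the pale-headed mallet is moved more than 30 mm (distance of pale_grip from where it was at the start of the episode above 0.03 m).
It also fails if it takes over 46 s, if anything falls off the work surface, if the arm or the gripper's body presses on something with over 40 N, if the wrist force passes 120 N, or if a joint passes its speed limit or range.

ROBOT

A 6-joint arm with a two-finger parallel gripper is mounted at the origin on the work surface. World frame = base frame: x ahead of the robot, y to its left, z up, the work surface at z = 0. Lengths are in m, angles in rad, forces in N, time in s.
With the tool pointing down it reaches from about 0.325 to 0.775 m from the base axis. Payload 5.5 kg.
Tool frame: the origin (TCP) lies at the very end of the fingers, on their centre line; the grasp point (between the pads) lies robot.grip_point_offset behind it (robot.grip_point_offset is the distance from the TCP to the grasp point, in m); z points along the fingers, y is the line along which they close (so a half turn about z gives the same grasp; the last joint's range is limited). The gripper opens to 88 mm and grips with 3 to 60 N. Pads are 20 mm wide; open, the fingers measure 115 mm over their backs; the gripper's body (75 mm by 178 mm) begins 61 mm behind the grasp point.
Start: joints at [-1.312, 0.091, 1.231, -0, 1.82, -0.057], TCP at [0.186, -0.57, 0.223] pointing down, gripper open.
Joint ranges: [-2.87, 2.87], [-0.86, 2.18], [0.17, 2.46], [-1.51, 4.65], [0.06, 2.69], [-2.65, 2.65]. Speed limits (rad/s): [2.57, 2.57, 3.01, 3.14, 3.14, 3.14].

INTERFACE

Orientations are given as a rotation vector (axis times angle).
In Python, from cell import robot, fingers, optics, trace gives the robot as it stands. Calls block until the motion is done:
- robot.reach(position, orientation): joint-space move of the TCP to a pose.
- robot.move_linear(position, feed=0.15, rotation=None): straight line of the TCP; rotation=None keeps the orientation; feed is the mean speed in m/s.
- robot.goto_joints(angles): joint-space move.
- fingers.move_gripper(opening, strength=None): opening from 0.0 (shut) to 1.0 (fully open); strength is the grip in N (None keeps the last); returns when the fingers have stopped.
- robot.pause(seconds).
- robot.solve_ik(position, orientation): joint angles nearest the present ones, or None.
- optics.grab_frame(name): name is "scene" or "top" or "wrist"; returns a dict with "pixels" (384x512x3 uint8, blue, green, red), "fov_y" (degrees; the focal length in pixels is half the picture's height over the tangent of half this angle, whatever the lens; pixels are square), "cx", "cy" (the principal point, pixels), "distortion" ([k1, k2, p1, p2, k3] as OpenCV has them; the pictures are not rectified), "world_from_camera" (4x4, takes a point from camera to world coordinates). Camera axes: x right, y down, z forward; pixel columns grow to the right and rows downward; lengths in m; the calibration is good to about 2 mm. A picture is of the moment at which its call begins. There is no depth.
A pose or a line that the arm cannot do raises robot.PlanningError and nothing moves.
- robot.finish_job(): hands the job in; it is judged then, once.
Trained networks look in a picture, given as the dict that the camera call returned (one of the last four; its "shot" number tells which), for a name from the list of things; names that differ only in an ending like _2 or _b are one class to them, and where a whole thing is asked for, a point or a joint stands for the part that bears it (a point fixed in the world has none). Each returns a list of dicts, best first, with "score" (0 to 1); they miss things now and then, are a little off and sometimes report something else, mostly with a low value. They report only what shows in the picture. A call takes as long as a camera call. They do not tell look-alikes from the thing itself.
- trace(picture, query): "mask" (384x512 bool, what is visible of it) and "uv" ([column, row] in pixels, amid what is visible of it).
Readings, each from a call of its own:
- robot.get_time_s(): time.
- robot.get_joints(): joint angles.
- robot.get_joint_vel(): joint speeds.
- robot.get_effort(): joint torques, N m.
- robot.get_position(): TCP position.
- robot.get_orientation(): TCP orientation.
- robot.get_wrist_force(): force on the tool from outside, world axes, zero at the start.
- robot.get_wrist_torque(): the same for the moment, N m.
- robot.get_grip_width(): opening from 0.0 (shut) to 1.0 (fully open).
- robot.get_grip_force(): force on a finger pad.
Only numpy, scipy, OpenCV 4.12 (cv2) and the standard library are available. Lean on these libraries where they do the work, as an engineer would, in place of code of your own. Each camera call takes 0.05 s, during which the arm holds its last target. There are 200 camera calls.

## Working session

There is one attempt and no reset: what is moved stays moved. The work goes in short steps, each a Python script; the robot and the scene stay as the last script left them, time stands still between calls to the robot, and variables do not carry over. Pictures are saved under pics/ and viewed, at most 10 in all, crops included, and the job is handed in when it is done.

```bash
mkdir -p pics; cat > h.py <<'E'
import numpy as np, cv2
from cell import robot, fingers, optics, trace
def K(f):
    F=192/np.tan(np.radians(f["fov_y"])/2); return np.array([[F,0,f["cx"]],[0,F,f["cy"]],[0,0,1.]])
def ray(f,uv):
    p=cv2.undistortPoints(np.array([[uv]],float),K(f),np.array(f["distortion"],float))[0,0]
    T=np.array(f["world_from_camera"]); return T[:3,3],T[:3,:3]@np.array([p[0],p[1],1.])
def atz(f,uv,z):
    o,d=ray(f,uv); return o+d*(z-o[2])/d[2]
def proj(f,P):
    T=np.linalg.inv(np.array(f["world_from_camera"])); r,_=cv2.Rodrigues(T[:3,:3])
    return cv2.projectPoints(np.array(P,float).reshape(-1,1,3),r,T[:3,3],K(f),np.array(f["distortion"],float))[0][:,0]
E
python3 - <<'E'
from h import *
ims=[]
print(robot.grip_point_offset, robot.get_orientation())
for n in("scene","top"):
    f=optics.grab_frame(n); im=f["pixels"].copy(); print(n,np.round(f["world_from_camera"],3).tolist(),f["fov_y"])
    for q in("mallet_grip","hook_seat"):
        for d in trace(f,q):
            ys,xs=np.where(d["mask"]); u=d["uv"]
            print(q,round(d["score"],2),np.round(u),xs.min(),xs.max(),ys.min(),ys.max(),np.round(f["pixels"][d["mask"]].mean(0)))
    cv2.imwrite(f"pics/{n}0.png",cv2.resize(im,(800,600),interpolation=cv2.INTER_CUBIC))
E
```

```text
0.0187 [-3.10069273e+00 -4.93762631e-01  3.00446591e-04]
scene [[-0.823, 0.432, -0.369, 0.849], [0.568, 0.624, -0.536, 0.624], [-0.001, -0.651, -0.759, 0.936], [0.0, 0.0, 0.0, 1.0]] 51.507299730919996
mallet_grip 0.81 [364. 306.] 339 380 276 335 [38. 95. 32.]
mallet_grip 0.73 [324. 272.] 307 341 238 299 [19. 30. 46.]
hook_seat 0.98 [167. 175.] 149 210 154 188 [ 67.  75. 124.]
hook_seat 0.69 [252. 107.] 237 286 89 117 [43. 51. 95.]
top [[-0.05, -0.976, 0.211, 0.181], [-0.999, 0.047, -0.015, 0.062], [0.005, -0.211, -0.977, 1.398], [0.0, 0.0, 0.0, 1.0]] 42.002352727592
mallet_grip 0.93 [145. 199.] 130 164 186 218 [22. 31. 47.]
mallet_grip 0.63 [103. 204.] 82 122 189 221 [45. 94. 41.]
mallet_grip 0.3 [293. 112.] 273 307 91 151 [ 73.  77. 123.]
hook_seat 0.72 [294. 109.] 276 306 98 150 [ 72.  75. 124.]
hook_seat 0.67 [351. 242.] 340 369 223 288 [ 62.  67. 101.]
hook_seat 0.63 [368. 175.] 349 384 154 191 [ 49.  76. 106.]
```

View pics/scene0.png

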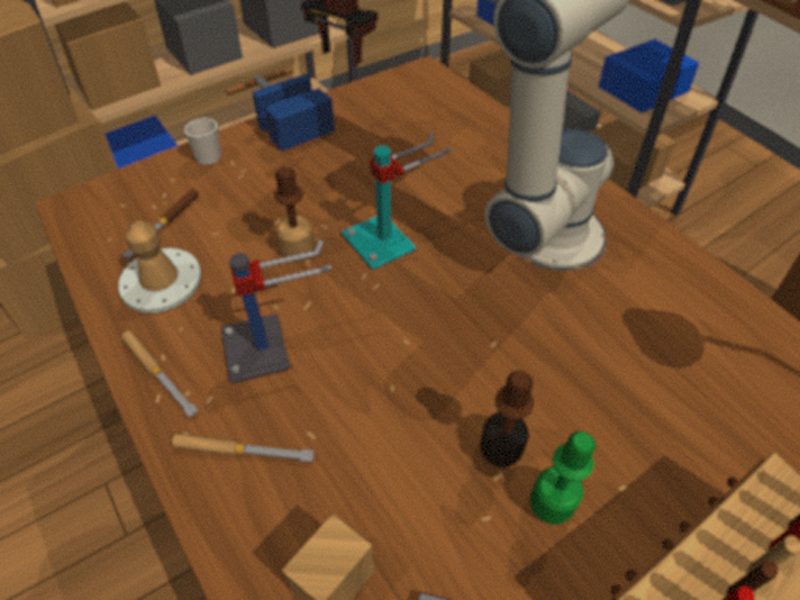

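View pics/top0.png

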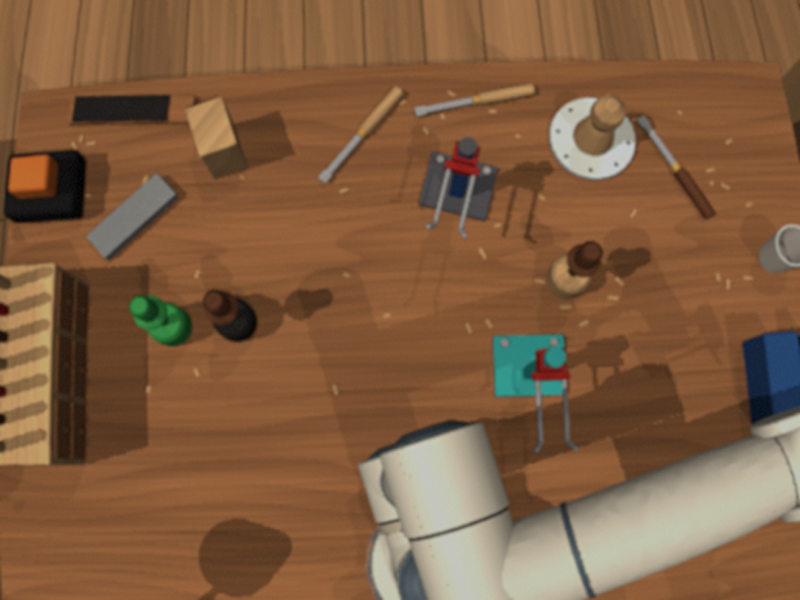

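Scene picture: the mallet candidates are black-headed at (324,272), green at (364,306) and pale-headed at about (188,140). Black fits the description. The hook candidates are the blue-post one at (167,175) and the turquoise one at (252,107). Blue fits.

I'll fit the mallet silhouette and confirm both in one enlarged crop.

```bash
cat >> h.py <<'E'
from scipy.optimize import minimize
PROF=[(0,.037),(.072,.037),(.072,.009),(.130,.009),(.150,.029),(.162,.029),(.162,.019),(.205,.019),(.212,.014)]
def render(f,x,y,S=4):
    m=np.zeros((384*S,512*S),np.uint8); a=np.linspace(0,2*np.pi,24)
    ring=lambda z,r:np.c_[x+r*np.cos(a),y+r*np.sin(a),0*a+z]
    for p,q in zip(PROF,PROF[1:]):
        u=(proj(f,np.r_[ring(*p),ring(*q)])*S+S/2).astype(np.int32)
        cv2.fillConvexPoly(m,cv2.convexHull(u),1)
    return cv2.resize(m.astype(np.float32),(512,384),interpolation=cv2.INTER_AREA)
def fit(f,mask,x0):
    c=lambda p:np.abs(render(f,*p)-mask).sum()
    r=minimize(c,x0,method="Nelder-Mead",options=dict(initial_simplex=np.array(x0)+np.array([[0,0],[.02,0],[0,.02]]),xatol=3e-4,fatol=.5)); return r.x,r.fun/mask.sum()
E
python3 - <<'E'
from h import *
ims=[]
for n in("scene","top"):
    f=optics.grab_frame(n)
    for d in trace(f,"mallet_grip"):
        ys,xs=np.where(d["mask"]); print(n,np.round(d["uv"]),fit(f,d["mask"],atz(f,d["uv"],.1)[:2]))
    if n=="top":
        t=f; a=f["pixels"][170:245,75:175]; b=f["pixels"][80:155,255:355]
        cv2.imwrite("pics/crop.png",np.hstack([cv2.resize(a,(400,300),interpolation=3),cv2.resize(b,(400,300),interpolation=3)]))
E
```

```text
scene [325. 272.] (array([0.43889025, 0.3278555 ]), np.float64(0.13488751814223512))
scene [188. 143.] (array([ 0.49121116, -0.27701347]), np.float64(0.2520833333333333))
top [146. 204.] (array([0.43639404, 0.32909452]), np.float64(0.14752252252252251))
top [102. 203.] (array([0.43518378, 0.45329718]), np.float64(0.07440152339499456))
```

View pics/crop.png

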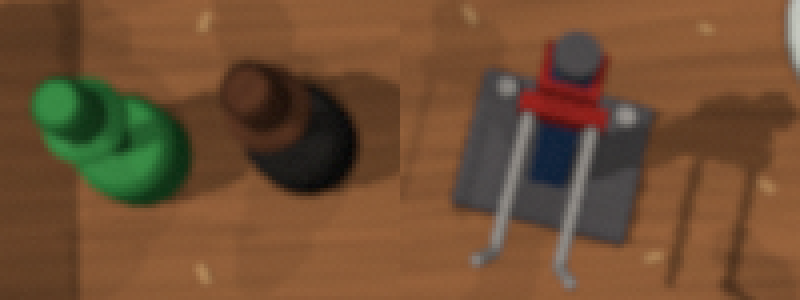

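The crop confirms the black-headed mallet, with green to its left, and the blue-post hook. In full-image pixels its prong roots are near (287,108) and (302,112), and the bends near (279,141) and (296,147). Next I'll rough-fix the hook, look at it with the wrist camera on the way, then move above the mallet.

```bash
cat >> h.py <<'E'
from scipy.spatial.transform import Rotation as R
def down(th): # finger closing axis at angle th in xy
    y=np.array([np.cos(th),np.sin(th),0]); z=np.array([0,0,-1.]); return R.from_matrix(np.c_[np.cross(y,z),y,z]).as_rotvec()
def best(p,th):
    c=[(robot.solve_ik(p,down(th+k*np.pi)),th+k*np.pi) for k in(0,1)]
    c=[(abs(q[5]),t) for q,t in c if q is not None]; return min(c)[1] if c else None
E
python3 - <<'E'
from h import *
f=optics.grab_frame("top")
r=atz(f,(294.4,110),.19);b=atz(f,(287.75,144),.19)
d=(r-b)[:2];L=np.linalg.norm(d);d/=L
seat=b[:2]+.034*d
print("len",L,"seat",seat,"yaw",np.arctan2(d[1],d[0]))
print(proj(f,[[*(seat+.0*d),.19]]))
yaw=np.arctan2(d[1],d[0])
t0=robot.get_time_s()
p=robot.get_position(); robot.move_linear([p[0],p[1],.36],feed=.3)
for back in(.10,.14,.18,.06):
    P=[*(seat-back*d),.40]; th=best(P,yaw+np.pi/2)
    if th is None: continue
    try: robot.reach(P,down(th)); break
    except robot.PlanningError as e: print(e)
w=optics.grab_frame("wrist"); print(back,th,robot.get_joints(),robot.get_time_s()-t0, np.round(w["world_from_camera"],3).tolist())
print(proj(w,[[*seat,.19]]))
for q in trace(w,"hook_seat"): print(q["score"],q["uv"])
cv2.imwrite("pics/w1.png",cv2.resize(w["pixels"],(800,600)))
E
```

```text
len 0.09346355376165157 seat [ 0.57939327 -0.05657072] yaw -0.2515918355410397
[[290.2066401  131.46976808]]
0.1 1.3192044912538567 [-1.37204095e-01 -1.05364141e-01  1.10316121e+00 -1.42008227e-04
  2.14417780e+00 -1.45488957e+00] 2.8583 [[0.25, 0.939, 0.236, 0.416], [0.968, -0.242, -0.061, -0.014], [0.0, 0.244, -0.97, 0.562], [0.0, 0.0, 0.0, 1.0]]
[[251.46416214 237.85903322]]
0.98 [92.9, 59.2]
0.81 [242.5, 244.1]
```

View pics/w1.png

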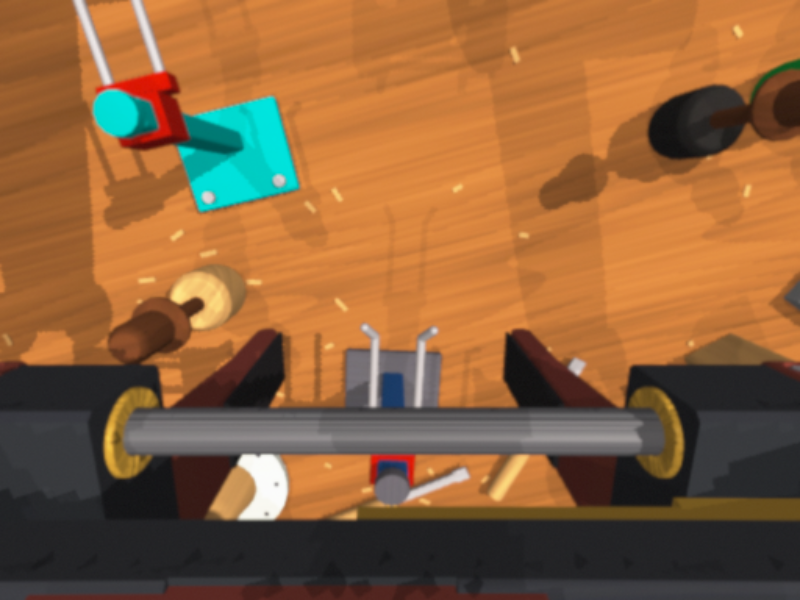

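The wrist view shows the blue hook's bends at about (375,338) and (422,340) in the 800-wide image. The prongs at row 405 are at x≈374 and 419, and the post cap is at (392,488). I'll refine the seat from these, then grasp the mallet.

```bash
python3 - <<'E'
from h import *
f=optics.grab_frame("wrist"); s=1/1.5625
b=atz(f,(398.5*s,339*s),.19)[:2]; m=atz(f,(396.7*s,404*s),.19)[:2]; c=atz(f,(392*s,488*s),.235)[:2]
d=(c-b)/np.linalg.norm(c-b); print(b,m,c,"yaw b-c",np.arctan2(d[1],d[0]),"yaw b-m",np.arctan2(*(m-b)[::-1]),"seat",b+.034*d)
w=[atz(f,(x*s,y*s),.19)[:2] for x,y in((374,404),(419,404))]; print("prong spacing",np.linalg.norm(w[0]-w[1]))
M=[.4376,.3285]; th=best([*M,.30],0.1); print("th",th)
fingers.move_gripper(1.0)
robot.reach([*M,.30],down(th))
f=optics.grab_frame("wrist"); cv2.imwrite("pics/w2.png",f["pixels"])
for q in trace(f,"mallet_grip"): print(q["score"],q["uv"],fit(f,q["mask"],M))
print(robot.get_time_s(),robot.get_joints())
E
```

```text
[ 0.54973864 -0.04371373] [ 0.61221374 -0.06137045] [ 0.66569238 -0.07965935] yaw b-c -0.3006053839757292 yaw b-m -0.27543681361085864 seat [ 0.582214   -0.05378107]
prong spacing 0.04242975504150009
th 0.1
0.67 [256.1, 172.3] (array([0.43784499, 0.33231333]), np.float64(0.05312169778090877))
0.67 [260.9, 63.8] (array([0.43508138, 0.45219728]), np.float64(0.05147162124192189))
5.5167 [ 5.80626467e-01 -2.16261364e-02  1.20738214e+00 -1.52183954e-04
  1.95531106e+00  4.81294469e-01]
```

View pics/w2.png

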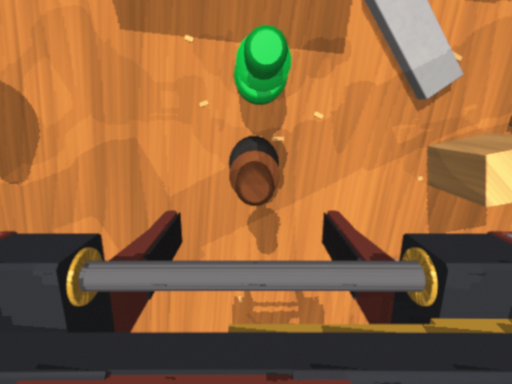

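Picture: the black-headed mallet sits centred between the open fingers at about (255,172), with green clear behind it at (264,60). Now grasp, lift and carry it to the approach point in front of the prongs.

```bash
python3 - <<'E'
from h import *
M=[.4377,.3305]; seat=np.array([.5815,-.0548]); yaw=-.278; d=np.array([np.cos(yaw),np.sin(yaw)])
robot.move_linear([*M,.169],feed=.12)
fingers.move_gripper(0.0,40)
print("w",robot.get_grip_width(),robot.get_grip_force(),robot.get_wrist_force())
robot.move_linear([*M,.36],feed=.2); robot.pause(.3)
print("lift",robot.get_grip_width(),robot.get_grip_force(),robot.get_wrist_force(),robot.get_wrist_torque())
P=[*(seat-.12*d),.36]; th=best(P,yaw+np.pi/2); print(th,robot.solve_ik(P,down(th)))
robot.reach(P,down(th))
robot.move_linear([*P[:2],.265],feed=.15); robot.pause(.2)
f=optics.grab_frame("wrist"); cv2.imwrite("pics/w3.png",cv2.resize(f["pixels"],(800,600)))
g=optics.grab_frame("scene"); cv2.imwrite("pics/s3.png",cv2.resize(g["pixels"][100:250,100:300],(800,600),interpolation=3))
print(robot.get_position(),robot.get_time_s(),robot.get_wrist_force())
E
```

```text
w 0.4238327561520083 39.93586126205628 [ 0.51142641  0.72851982 -0.9647843 ]
lift 0.4266993257913533 39.92730890546227 [-1.01034738  0.83151328 -2.87986849] [-0.02085856 -0.06186925  0.02468022]
1.2927963267948965 [-1.19811019e-01 -1.89035411e-01  1.25337624e+00 -4.44089210e-16
  2.07725183e+00 -1.41260735e+00]
[ 0.46636236 -0.02193224  0.2658275 ] 11.7417 [-0.43116704 -0.34001778 -3.56652223]
```

View pics/w3.png

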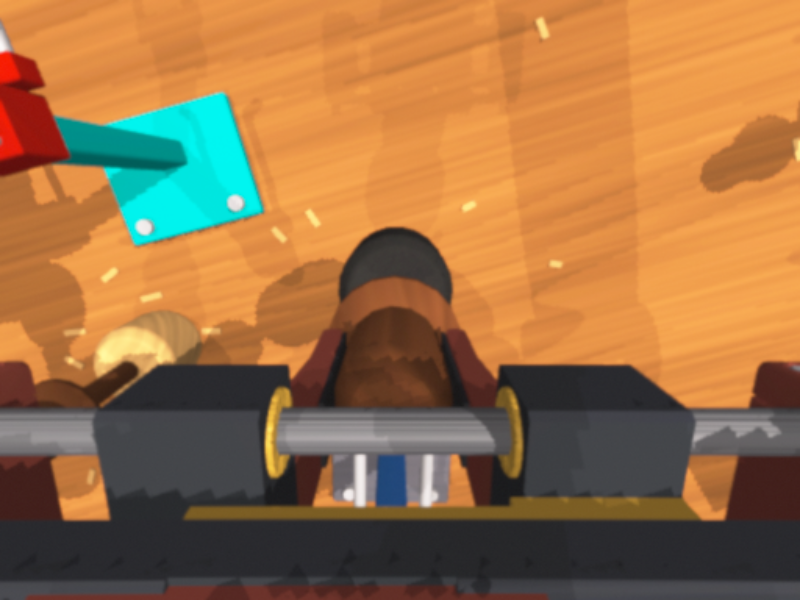

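View pics/s3.png

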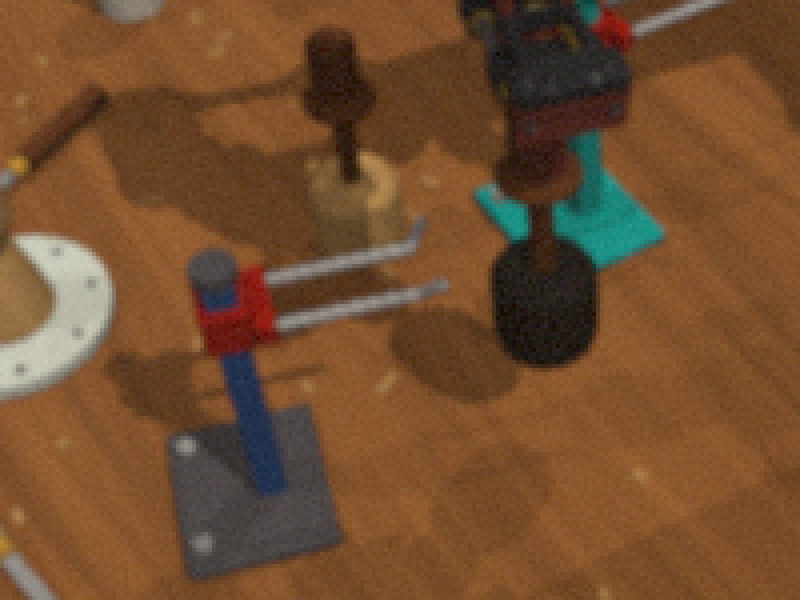

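The mallet is held upright: head at (395,265) in the wrist view, prongs at x≈361 and 427, so it is centred laterally. In the scene crop the neck is in line with the prongs, with the collar above the tips and the head below. Next, advance and then lower in steps while watching the force.

```bash
python3 - <<'E'
from h import *
seat=np.array([.5815,-.0548]); yaw=-.278; d=np.array([np.cos(yaw),np.sin(yaw)])
z=.265; F=lambda n=5:np.mean([robot.get_wrist_force() for _ in range(n)],0)
f0=F()
for b in(.06,.03,0):
    robot.move_linear([*(seat-b*d),z],feed=.1); fb=F(); print(b,np.round(fb-f0,2))
    if np.abs(fb-f0)[:2].max()>6: raise SystemExit("bump")
robot.pause(.2); f0=F(); print("f0",f0)
for z in(.24,.228,.222,.218,.214,.211,.208):
    robot.move_linear([*seat,z],feed=.05); robot.pause(.15)
    D=F()-f0; print(z,robot.get_position()[2],np.round(D,2))
    if D[2]>9: break
g=optics.grab_frame("scene"); cv2.imwrite("pics/s4.png",cv2.resize(g["pixels"][100:250,100:300],(800,600),interpolation=3))
print(robot.get_time_s())
E
```

```text
0.06 [ 0.7   0.42 -0.41]
0.03 [ 0.58  0.08 -0.01]
0 [ 0.44  0.38 -0.01]
f0 [ 0.36434881 -0.06129908 -3.30468756]
0.24 0.24052795923535542 [-0.57  0.11 -0.25]
0.228 0.2281978180700525 [-0.75  0.18 -0.07]
0.222 0.22209605885750083 [-1.08 -0.9   0.18]
0.218 0.21837460861974428 [-0.17 -1.26  2.2 ]
0.214 0.21438207273640592 [-1.14 -1.04  4.57]
0.211 0.21132776016273136 [-0.47 -0.77  6.82]
0.208 0.20825305354722665 [-0.6  -2.94  7.38]
17.0
```

View pics/s4.png

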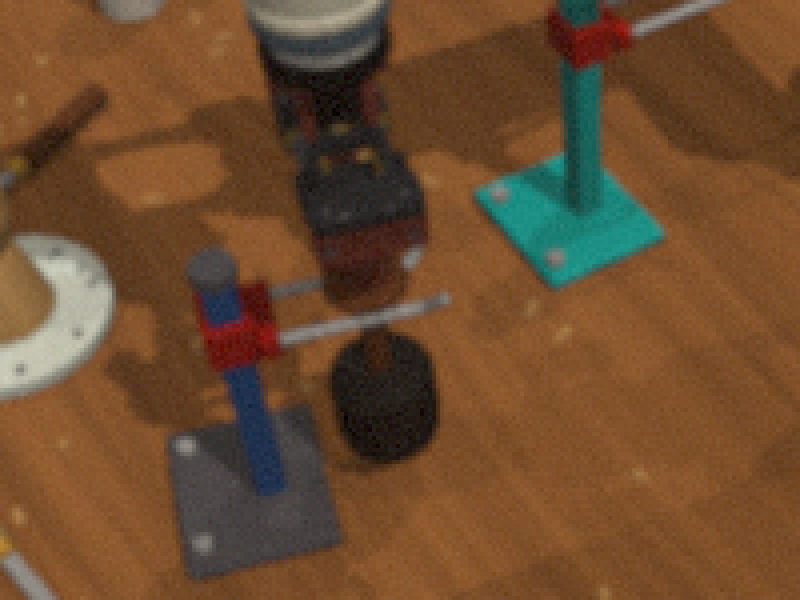

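The mallet is seated: neck between the prongs, collar on the rods, and the hook visibly dipped. The force slope is about 0.6 N/mm from contact near z=0.2215. Next: finish the tug to about 18 mm, hold, ease back to the weight balance, release and retreat.

```bash
python3 - <<'E'
from h import *
seat=np.array([.5815,-.0548]); F=lambda n=8:np.mean([robot.get_wrist_force() for _ in range(n)],0)
for z in(.2055,.2035):
    robot.move_linear([*seat,z],feed=.04); robot.pause(.3); print(z,robot.get_position()[2],np.round(F()+[0,0,3.4],2),robot.get_grip_force())
robot.pause(.4)
g=optics.grab_frame("scene"); cv2.imwrite("pics/s5.png",cv2.resize(g["pixels"][100:250,100:300],(800,600),interpolation=3))
f=F(); print(np.round(f,2),robot.get_time_s())
E
```

```text
0.2055 0.2059940333475174 [-1.82 -2.55  9.14] 39.95072045858251
0.2035 0.20430411107741253 [-1.68 -3.42  9.9 ] 39.9536951733171
[-1.28 -2.61  6.64] 18.55
```

```bash
python3 - <<'E'
from h import *
seat=np.array([.5815,-.0548]); F=lambda n=8:np.mean([robot.get_wrist_force() for _ in range(n)],0)
robot.move_linear([*seat,.2145],feed=.03); robot.pause(.3); print(robot.get_position()[2],np.round(F(),2))
fingers.move_gripper(0.8); robot.pause(.5)
robot.move_linear([*seat,.36],feed=.12); robot.pause(1.5)
g=optics.grab_frame("scene"); cv2.imwrite("pics/s6.png",cv2.resize(g["pixels"][100:250,100:300],(800,600),interpolation=3))
print(robot.get_time_s(),robot.get_wrist_force())
for q in trace(g,"mallet_grip"): print(q["score"],q["uv"])
E
```

```text
0.214223596730469 [-1.09 -3.58  1.65]
23.475 [-0.93955055 -0.72323567 -0.24990283]
0.97 [190.7, 188.9]
0.78 [362.5, 305.9]
```

View pics/s6.png

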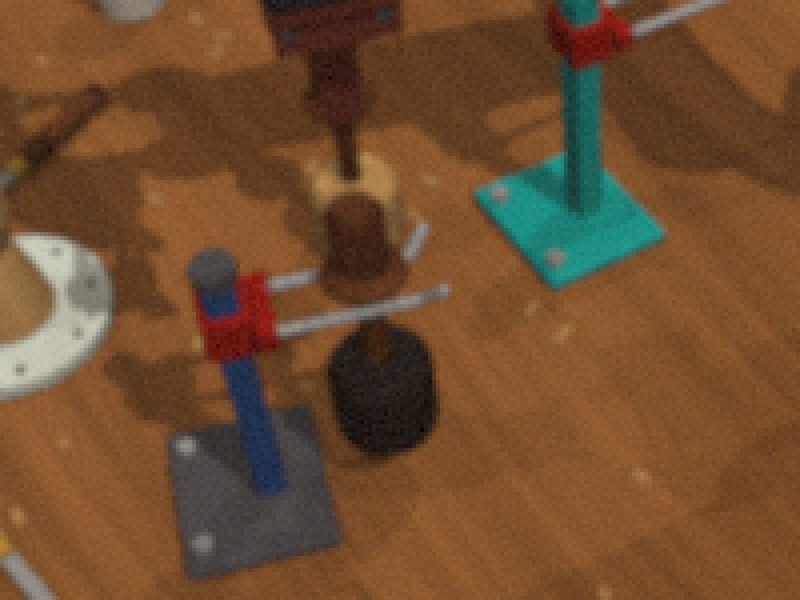

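The mallet hangs upright on the prongs (its lean matches the perspective lean of the post). The hook is slightly dipped, the gripper is clear above, and the pale-headed mallet is untouched. A quick stillness check, then hand in.

```bash
python3 - <<'E'
from h import *
for i in range(3):
    g=optics.grab_frame("scene"); print(trace(g,"mallet_grip")[0]["uv"]); robot.pause(.27)
print(robot.finish_job())
E
```

```text
[189.0, 187.5]
[364.0, 305.8]
[192.2, 189.4]
the job is handed in; nothing more can be done
None
```

The black-headed mallet hangs upright and released on the blue-post hook after a downward tug that dipped it about 17 mm (by force and height readings); the pale-headed mallet was not touched. I've handed the job in, but no verdict came back, and my last stillness check was too noisy to confirm the mallet had fully stopped swinging.

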